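# Free the slotted clamp washer from a left-hand spindle nut

### The job

The clutch drum on the bench fixture is held down by a left-hand hex nut on a slotted washer. Unscrew the nut by turning it clockwise until the line engraved on its top points along the index line engraved on the cover plate and leave it there; then lift the slotted washer out of its pocket by feel and draw it out sideways through the slotted keeper lugs, gently, never forcing it against nut, lugs or plate, and lay it flat in the black tray without dropping it. Leave the other things on the bench alone.

Things in the scene. Friction and masses are not known exactly. Their poses are not given: they have to be found in the camera images.
- stand: Fixture fixed to the bench: base plate 150 x 130 x 15, round aluminium clutch drum 114 dia, on top a dark cover plate 128 (x) x 112 (y), its top face 85 above the bench. Origin: centre of the underside, on the nut's axis; z up. A fixed stud 14 dia rises on the axis to 150 above the bench. The washer's fin points to the stand's +x: the way to draw it out.
- pocket (a point): Centre of the floor of the pocket milled in the cover plate, 83.5 mm above the bench, 1 mm to +x of the nut's axis. Pocket 61 (x) x 51 (y), 1.5 deep; the washer lies in it with about 1.5 mm of play on each side. Axes as the stand's.
- index_mark (a point): Inner end of the index line engraved on the cover plate's top face, 31 mm from the nut's axis along the stand's +y; the line is 3 wide, 22 long and runs radially out along +y. Axes as the stand's.
- nut_top (a point): Centre of the top face of the nut, on the thread's axis. Steel hex nut 36 across flats (41.6 over corners), 40 tall, on a round flange 46 dia x 5; nicks in its corners show a left-hand thread. Axes turn with the nut: flats face its +x, -x and every 60 degrees; y lies along its engraved line. Its top is 45 above the flange's underside, 136.8 above the bench when tight.
- nut_mark (a point): Middle of the line engraved on the nut's top (3 x 12, radial), 13.5 mm from the axis along the nut's +y. Clockwise from above loosens and lifts the nut, 18 mm a turn (rise with it); friction 0.22 N m; stays where left. Tight, it lies on the washer (0.3 mm free). Starts 0 to 0.6 rad loosened; at the index line it is 2.5 rad from tight, 7.2 mm up; hard stops at 0 and 3.2 rad.
- washer: Loose steel slotted washer, 0.2 kg: plate 8 thick, x = -28 to +30, 48 wide (y); a 17 wide slot, open at the -x edge, runs in to x = +8.5 round the stud. A tongue (z 4.5 to 8, 22 wide) goes on to x = +83 and carries the fin. Origin: underside, on the stud's axis when in place. It rises 1.5 mm plus the sill's height to pass the sills, then goes 72 mm to its +x to leave the lugs.
- fin (a point): Middle of the washer's upright grip fin: 22 long (washer's x), 10 thick (y), from 8 to 26 mm above the washer's underside; this point is at x = +72, 18 mm above the underside. Below it a small foot reaches down to the underside. Axes as the washer's.
- tray: Black open tray fixed to the bench, outside 190 (x) x 150 (y) x 32 high, walls and floor 4 thick. Origin: centre of the underside.
- race: Bystander: steel bearing race, 60 outside, 44 bore, 18 high, lying flat. Origin: underside.
- oiler: Bystander: plain white bottle 52 dia, 130 high. Origin: underside.
- bushing: Bystander: short brass cylinder 44 dia, 35 high. Origin: underside.
- keeper_place (a point): On the cover plate at x = 32: between two slotted keeper lugs (x = 22 to 42, |y| = 14 to 32.5) that guide the washer's edges. Each has a roof over the washer's corners (|y| > 18) and, from x = 34 on, a sill; sill and roof are 9.5 apart, for the 8 thick plate. Their height is set anew each time, NOT measured here: sill 0 to 4 above the plate, lug tops up to 18.5. Lift to the roof by feel.
Mind the look-alikes: they are no part of the job. Leave any purple look-alike of the washer alone.

How it is judged:
By the outcome, as a careful person would: the job done as asked, in the order asked, and still so for the second after the job is handed in, with the robot touching nothing.
It also fails if it takes over 72 s, if anything falls off the work surface, if the arm or the gripper's body presses on something with over 40 N, if the wrist force passes 120 N, or if a joint passes its speed limit or range.

### The arm

A 7-joint arm with a two-finger parallel gripper is mounted at the origin on the work surface. World frame = base frame: x ahead of the robot, y to its left, z up, the work surface at z = 0. Lengths are in mm, angles in rad, forces in N, time in s.
With the tool pointing down it reaches from about 400 to 875 mm from the base axis. Payload 4.4 kg.
Tool frame: the origin (TCP) lies at the very end of the fingers, on their centre line; the grasp point (between the pads) lies 19 mm behind it; z points along the fingers, x is the direction in which the jaws open and shut, and the axes are right-handed (so a half turn about z gives the same grasp; the last joint's range is limited). The gripper opens to 85 mm and grips with 20 to 120 N. Pads are 22 mm wide; open, the fingers measure 114 mm over their backs; the gripper's body (76 mm by 85 mm) begins 54 mm behind the grasp point. The pads swing forward as they close: fully open they stand 13 mm farther back than shut.
Start: joints at [-1.302, 0.628, 0.038, 1.517, -0.027, 0.996, -0.02], TCP at [213.554, 613.932, 231.313] pointing down, gripper open.
Joint ranges: [-3.06, 3.06], [-0.37, 2.12], [-1.25, 1.32], [0.18, 2.47], [-1.1, 4.24], [0.23, 1.98], [-2.94, 2.94]. Speed limits (rad/s): [2.57, 2.57, 3.14, 3.14, 3.14, 3.14, 3.14].

### API

Orientations are given as [roll, pitch, yaw] about the fixed x, y, z axes, in that order (R = Rz(yaw) Ry(pitch) Rx(roll)).
In Python, from cell import * gives the robot as it stands. The module is installed in compiled form; this text tells all that it offers.
- The arm moves only by the tool play_rows, never from a script. Its argument "targets" is a list of rows, each an object with "slide": the shift along the tool's x, y, z in mm, a list of three; "turn": the turn, a rotation vector about the tool's x, y, z in degrees, a list of three; "hand": the finger opening in mm, from 0 to 85.4. A call has 1 to 5 rows; each row shifts and turns the commanded pose from where the row before left it, along the tool's axes as they then stand; what a row does not reach is not made up. A row lasts 1/8 s, in which the tool goes at most 62.5 mm and 10.7 degrees, less where a joint would pass 70% of its speed; a pose out of reach is approached as far as the arm can. A call is refused whole if a number of a shift passes 62.5 or a number of a turn 10.7, either way. A call with a gripper value outside its range is refused whole. The fingers move at their own pace and stop on an object; the grip force is fixed at half the most. Time passes only in rows, so rows that do not move let the fingers close. It gives the time, the measured TCP pose, the force and the opening at its end, in the units of the state.
- read_state(): the state, without advancing time (a new reading comes with each control period).
- get_image(name): name is "side" or "top"; returns (picture, depth): 420x560x3 uint8, blue, green, red; 420x560 float32, mm along the optical axis (not along the pixel's ray), 0 where there is no reading.
- calibration(name): a dict with "K" (3x3 intrinsics, pixels), "R" (3x3) and "t" (3): a world point X has camera coordinates R X + t. Camera axes: x right, y down, z forward; pixel columns grow to the right and rows downward; lengths in mm; the calibration is good to about 2 mm. A picture is of the moment at which its call begins. calibration takes no time and is no camera call.
- finish_job(): hands the job in, once; it reports no verdict.
The state is a dict: "clock": time; "qpos": joint angles; "qd": joint speeds; "tau": joint torques, N m; "eef_pos": TCP position; "tool_rot": TCP orientation; "force": force on the tool from outside, world axes, zero at the start; "torque": the same for the moment, N m; "width": finger opening in mm.
Only numpy, scipy, OpenCV 4.12 (cv2) and the standard library are available. Lean on these libraries where they do the work, as an engineer would, in place of code of your own. Each camera call takes 0.05 s, during which the arm holds its last target.

## Working session

There is one attempt and no reset: what is moved stays moved. The work goes in short steps, Python scripts to look and compute and a tool call to move; the robot and the scene stay as the last step left them, time stands still between calls to the robot, and variables do not carry over. Pictures are saved under pics/ and viewed, and the job is handed in when it is done.

Besides the shell and the picture viewer there is one more tool, called as name([rows], argument=value, ...), one row to a line, values as JSON. play_rows: Moves the arm, as the interface text tells. Its arguments: {"type":"object","properties":{"targets":{"type":"array"}},"required":["targets"]}

```bash
mkdir -p pics; cat > h.py <<'E'
from cell import *
import numpy as np, cv2
def snap(n,f):
    im,d=get_image(n); cv2.imwrite('pics/%s.png'%f,im); np.savez('pics/%s.npz'%f,im=im,d=d); return im,d
def ray(n,u,v,z):
    c=calibration(n);K,R,t=map(np.array,(c['K'],c['R'],c['t']))
    t=t.reshape(3);o=-R.T@t;d=R.T@np.linalg.inv(K)@np.array([u,v,1.]);return o+d*(z-o[2])/d[2]
def pix(n,X):
    c=calibration(n);p=np.array(c['K'])@(np.array(c['R'])@np.array(X,float)+np.array(c['t']).reshape(3));return p[:2]/p[2]
E
python3 - <<'E'
from h import *
print(read_state())
for n in('top','side'):
    snap(n,n+'0');c=calibration(n);print(c, -np.array(c['R']).T@np.array(c['t']).reshape(3))
E
```

```text
{'clock': 0.0, 'qpos': array([-1.30183253,  0.62938539,  0.03843771,  1.51837907, -0.02703023,
        0.99628217, -0.02001686]), 'qd': array([ 6.79876673e-04,  4.98310139e-04, -5.81426006e-04,  1.04024706e-03,
       -7.04587013e-06,  2.09402147e-03,  2.18153086e-04]), 'tau': array([ 9.69634166e-04, -5.63410771e+01,  1.22617912e+00, -1.93439448e+01,
        1.09073496e-02,  1.04181049e-02,  2.26327688e-05]), 'eef_pos': array([213.31026841, 613.334949  , 230.36001401]), 'tool_rot': array([-3.14159265e+00,  1.93638960e-03,  1.23600239e+00]), 'force': array([0.47972161, 0.08412223, 0.31643398]), 'torque': array([-0.03342466,  0.05460301,  0.01625604]), 'width': 85.57605250681009}
{'K': array([[385.49770603,   0.        , 278.83503171],
       [  0.        , 385.49770603, 215.96259505],
       [  0.        ,   0.        ,   1.        ]]), 'R': array([[-0.0073208 , -0.9998666 , -0.01460117],
       [-0.98956101,  0.00934544, -0.14381124],
       [ 0.14392851,  0.01339594, -0.98949741]]), 't': array([  8.23406577, 501.6686491 , 940.72969927])} [ 361.09419438   -9.05730425 1003.1154213 ]
{'K': array([[433.42602777,   0.        , 282.50170139],
       [  0.        , 433.42602777, 213.7411612 ],
       [  0.        ,   0.        ,   1.        ]]), 'R': array([[-0.99229591, -0.1223413 , -0.01953055],
       [-0.04982745,  0.53843274, -0.84119404],
       [ 0.11342866, -0.83374024, -0.54038056]]), 't': array([ 505.54856367,  115.29134999, 1000.92294731])} [393.86510008 834.28256811 647.73534067]
```

View pics/top0.png

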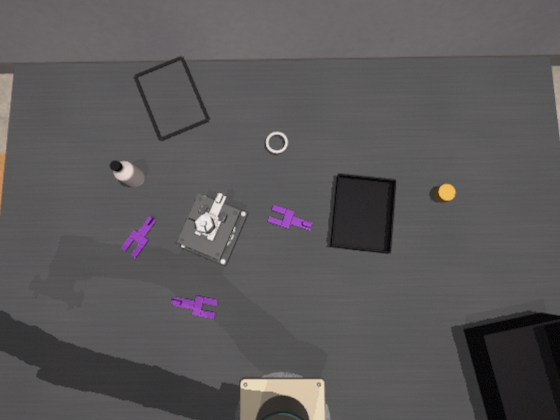

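View pics/side0.png

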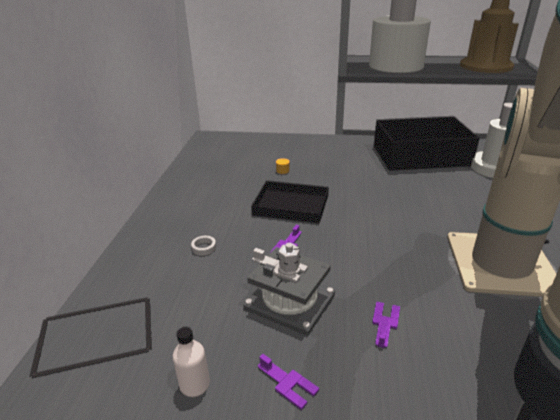

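```bash
python3 - <<'E'
from h import *
a=np.load('pics/top0.npz');im=a['im']
c=im[170:290,150:310];cv2.imwrite('pics/topz.png',cv2.resize(c,None,fx=5,fy=5,interpolation=cv2.INTER_CUBIC))
a=np.load('pics/side0.npz');im=a['im']
c=im[225:335,225:365];cv2.imwrite('pics/sidez.png',cv2.resize(c,None,fx=5,fy=5,interpolation=cv2.INTER_CUBIC))
E
```

```text
(no output)
```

View pics/topz.png

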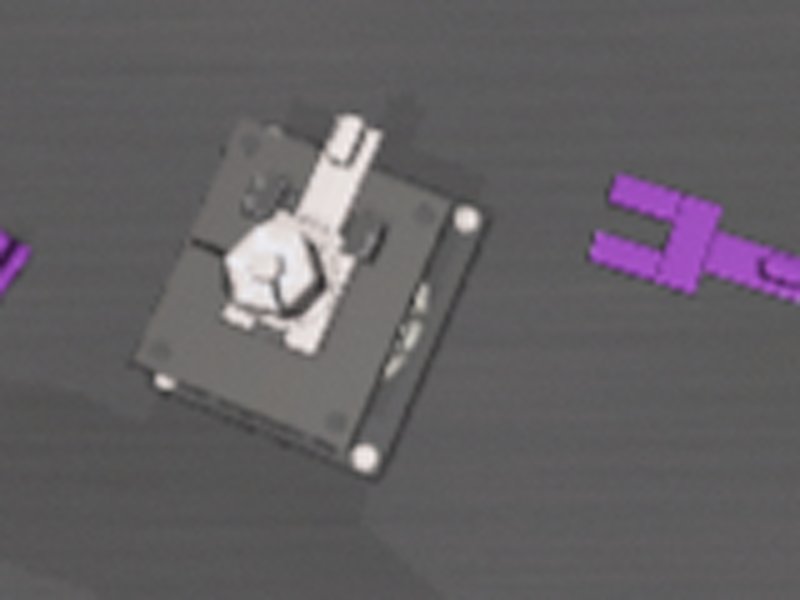

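View pics/sidez.png

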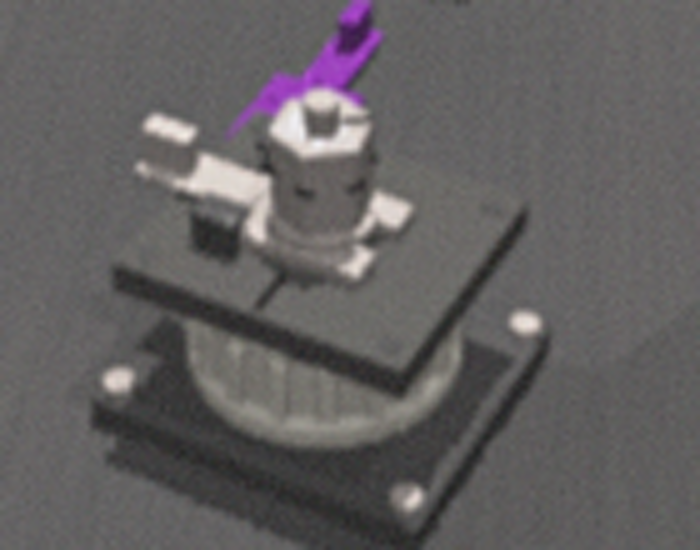

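```bash
cat >> h.py <<'E'
def cloud(n,d):
    c=calibration(n);K,R,t=map(np.array,(c['K'],c['R'],c['t']));t=t.reshape(3)
    v,u=np.mgrid[:d.shape[0],:d.shape[1]]
    P=np.stack([(u-K[0,2])/K[0,0]*d,(v-K[1,2])/K[1,1]*d,d],-1)
    W=(P-t)@R; W[d==0]=np.nan; return W
E
python3 - <<'E'
from h import *
for n,box in(('top',(180,270,170,255)),('side',(230,330,240,340))):
    a=np.load(f'pics/{n}0.npz');W=cloud(n,a['d'].astype(float));r0,r1,c0,c1=box
    w=W[r0:r1,c0:c1].reshape(-1,3)
    for lo,hi in((-5,5),(78,90),(132,142),(145,155)):
        m=(w[:,2]>lo)&(w[:,2]<hi);p=w[m]
        print(n,lo,hi,m.sum(),np.median(p,0) if m.sum() else'',p[:,2].std() if m.sum() else'')
        if lo==78:
            r=cv2.minAreaRect(p[:,:2].astype(np.float32));print(r)
    # tray
    for nm,(lo,hi) in{'tray':(25,40)}.items():
        box2=(165,265,320,405) if n=='top' else (175,225,245,335)
        w=W[box2[0]:box2[1],box2[2]:box2[3]].reshape(-1,3);m=(w[:,2]>lo)&(w[:,2]<hi);p=w[m]
        print('tray',m.sum(),p.mean(0),cv2.minAreaRect(p[:,:2].astype(np.float32)))
E
```

```text
top -5 5 4379 [506.70003718 181.15616057   0.62424519] 1.772389781510592
top 78 90 1770 [459.43048192 176.88931085  85.58020027] 1.780059468569003
((479.8480529785156, 171.33847045898438), (113.43746185302734, 143.29360961914062), 67.23755645751953)
top 132 142 190 [471.93092682 172.34071575 138.19288807] 1.7347323415927438
top 145 155 31 [472.90412882 174.06942628 150.42880403] 1.6258273981382674
tray 517 [ 513.46746602 -215.34402629   31.70191948] ((511.1977233886719, -211.37637329101562), (151.07398986816406, 190.2889862060547), 83.00835418701172)
side -5 5 4407 [473.60100566  34.08865183   0.6894782 ] 1.2082501850113496
side 78 90 1762 [454.28546022 198.56173169  85.45375432] 1.8811929434098658
((481.5479431152344, 170.21847534179688), (116.00142669677734, 147.1819305419922), 67.29586791992188)
side 132 142 196 [472.01865466 179.80085816 137.7553179 ] 2.046991346493705
side 145 155 39 [471.86400244 176.22890527 149.6424291 ] 1.8818030345857335
tray 506 [ 514.91378234 -204.66153724   29.86510203] ((514.1727294921875, -187.94927978515625), (208.04563903808594, 190.3915557861328), 82.80043029785156)
```

```bash
python3 - <<'E'
from h import *
def an(n,box):
    a=np.load(f'pics/{n}0.npz');W=cloud(n,a['d'].astype(float));r0,r1,c0,c1=box
    w=W[r0:r1,c0:c1].reshape(-1,3)
    p=w[(w[:,2]>81)&(w[:,2]<89)][:,:2]
    o=np.array([472,175.]);best=None
    for it in range(6):
        th=np.radians(-22.76) if it==0 else th
        ex=np.array([np.cos(th),np.sin(th)]);ey=np.array([-ex[1],ex[0]])
        q=np.c_[(p-o)@ex,(p-o)@ey]
        # edge profiles: per 6mm-bin extremes
        sl={}
        for ax,sgn in((0,1),(0,-1),(1,1),(1,-1)):
            ot=q[:,1-ax];vs=[];us=[]
            for b in np.arange(-48,48,4):
                if ax==0 and sgn>0 and abs(b+2)<20: continue
                s=q[(ot>=b)&(ot<b+4)]
                s=s[np.abs(s[:,ax])<75]
                if len(s)>3: us.append(b+2);vs.append(sgn*np.sort(sgn*s[:,ax])[-2:].mean())
            us=np.array(us);vs=np.array(vs)
            k=np.abs(vs-np.median(vs))<6
            f=np.polyfit(us[k],vs[k],1);sl[ax,sgn]=(f[0],np.polyval(f,0),k.sum())
        dth=np.mean([ -sl[0,1][0],-sl[0,-1][0],sl[1,1][0],sl[1,-1][0]])
        cx=(sl[0,1][1]+sl[0,-1][1])/2;cy=(sl[1,1][1]+sl[1,-1][1])/2
        o=o+ex*cx+ey*cy;th+=dth
    print(n,o,np.degrees(th),{k:np.round(v,3) for k,v in sl.items()})
    for lo,hi in((133,142),(146,154)):
        m=w[(w[:,2]>lo)&(w[:,2]<hi)]
        m=m[np.hypot(*(m[:,:2]-o).T)<30]
        print(lo,len(m),cv2.minEnclosingCircle(m[:,:2].astype(np.float32)),m.mean(0))
an('top',(180,270,170,255));an('side',(230,330,240,340))
# nut mark pixels
for n,z in(('top',137),('side',137)):
    a=np.load(f'pics/{n}0.npz');g=cv2.cvtColor(a['im'],cv2.COLOR_BGR2GRAY)
    u,v=map(int,pix(n,(472,175,z)));print(n,u,v);print(g[v-9:v+10,u-10:u+11])
E
```

```text
top [472.55299255 174.07932462] -22.598261836829224 {(0, 1): array([-9.0000e-03,  6.2265e+01,  1.4000e+01]), (0, -1): array([-1.0000e-03, -6.2265e+01,  2.4000e+01]), (1, 1): array([-4.000e-03,  5.477e+01,  2.400e+01]), (1, -1): array([-6.000e-03, -5.477e+01,  2.400e+01])}
133 187 ((472.4899597167969, 173.8206787109375), 20.03575897216797) [472.222706   173.56464876 138.158741  ]
146 29 ((472.28192138671875, 173.6830291748047), 6.603680610656738) [472.17852823 173.77595754 150.30943387]
side [472.65464004 174.18916412] -22.812453261663492 {(0, 1): array([1.0000e-02, 6.2806e+01, 1.4000e+01]), (0, -1): array([-7.0000e-03, -6.2806e+01,  2.4000e+01]), (1, 1): array([-0.   , 55.626, 24.   ]), (1, -1): array([ 3.0000e-03, -5.5626e+01,  1.3000e+01])}
133 188 ((472.910888671875, 174.40914916992188), 20.15763282775879) [472.51840833 178.90018557 137.55217347]
146 35 ((472.10174560546875, 174.4286651611328), 7.801833629608154) [472.36431122 175.71705697 149.81324385]
top 203 223
[[109 111 111 110 111 112 112 111 109 131 173 196 209 213 212 215 201 181
  190 187 195]
 [112 110 111 111 110 111 11
[... 2579 characters left out ...]
0 223 225 224 226 170 150 151 149 141 159 205 222 217 220 214
  184 120  88]
 [ 98 126 162 192 210 218 219 200 212 229 221 206 210 219 215 218 220 211
  150  97  84]
 [ 83  91 109 138 179 207 212 216 222 231 224 214 218 216 214 219 211 190
  126  77  83]
 [ 85  89  92 100 124 167 203 210 208 200 190 179 176 171 163 160 154 137
   97  80  75]
 [ 89  88  88  87  94 119 153 155 147 140 132 127 125 118 114 105  97  96
   83  76  62]
 [ 80  87  94  88  87  93 109 105  98 100  99  99 104  99  93  96  96  89
   84  75  68]
 [ 62  87  96  93  87  89  95  99  91  98  95  97  95  98  94  99  96  91
   83  83  88]
 [ 61  76  87  90  91  90  95  97 101  98  96  99  99 100  96  98  95  89
   88  84  88]]
```

```bash
python3 - <<'E'
from h import *
c=np.array([472.5,174.1])
for z in(137,138):
  for n,pp in(('top',[(204.5,226),(204.9,228),(205.6,230)]),('side',[(293.5,248.6),(295,248.5),(297,248.2)])):
    for u,v in pp:
        X=ray(n,u,v,z)[:2]; print(z,n,X,np.hypot(*(X-c)),np.degrees(np.arctan2(*(X-c)[::-1])))
# hex orientation
for n,box in(('top',(180,270,170,255)),('side',(230,330,240,340))):
    a=np.load(f'pics/{n}0.npz');W=cloud(n,a['d'].astype(float));r0,r1,c0,c1=box
    w=W[r0:r1,c0:c1].reshape(-1,3)
    print(n,[ (lo,np.sum((w[:,2]>lo)&(w[:,2]<lo+2)&(np.hypot(*(w[:,:2]-c).T)<20)))for lo in range(120,150,2)])
    m=(w[:,2]>133)&(w[:,2]<146)&(np.hypot(*(w[:,:2]-c).T)<26);p=w[m][:,:2]-c
    ths=np.arange(0,60,1.)
    wd=[]
    for t in ths:
        e=[ (p@[np.cos(np.radians(t+60*k)),np.sin(np.radians(t+60*k))]) for k in range(3)]
        wd.append(np.mean([np.sort(x)[-4:].mean()-np.sort(x)[:4].mean() for x in e]))
    f=np.fft.fft(wd)[1]; print(n,'min width angle',ths[np.argmin(wd)],min(wd),max(wd),np.degrees(np.angle(f)),)
    # flange lug heights, fin top
    th=np.radians(-22.7);ex=np.array([np.cos(th),np.sin(th)]);ey=np.array([-ex[1],ex[0]])
    q=np.c_[(w[:,:2]-c)@ex,(w[:,:2]-c)@ey,w[:,2]]
    for s in(1,-1):
        k=(q[:,0]>22)&(q[:,0]<42)&(s*q[:,1]>19)&(s*q[:,1]<32)&(q[:,2]>88);print('lug',s,k.sum(),np.sort(q[k,2])[::max(1,k.sum()//8)])
    k=(q[:,0]>55)&(q[:,0]<90)&(abs(q[:,1])<16)&(q[:,2]>103);print('fin',k.sum(),q[k].mean(0),np.median(q[k],0),cv2.minAreaRect(q[k][:,:2].astype(np.float32)))
    k=(q[:,0]>44)&(q[:,0]<60)&(abs(q[:,1])<10)&(q[:,2]>86);print('tongue',k.sum(),np.median(q[k],0))
E
```

```text
137 top [465.66054898 171.47386944] 7.326298652301756 -158.99480676732125
137 top [461.08748393 170.47101642] 11.975602069163058 -162.36023205009153
137 top [456.51537044 168.78826158] 16.844077507887157 -161.61820421959612
137 side [464.56838288 168.26933475] 9.844145844077756 -143.67976774467886
137 side [461.70988666 167.67115459] 12.560119389529206 -149.21313846557524
137 side [457.94687737 166.34412009] 16.490817184263296 -151.94524936340852
138 top [465.5398187  171.26543166] 7.515244594476388 -157.8411459142577
138 top [460.97203362 170.26373652] 12.149523706849186 -161.59364812641823
138 top [456.40519901 168.58292455] 17.014133546354707 -161.07899355331637
138 side [464.42994859 169.57336285] 9.25290082420928 -150.71114829775712
138 side [461.5770492 168.9763539] 12.064932800795294 -154.87005965141228
138 side [457.82140774 167.65191768] 16.032430771681494 -156.28484642277684
top [(120, np.int64(3)), (122, np.int64(7)), (124, np.int64(2)), (126, np.int64(2)), (128, np.int64(2)), (130, np.int64(3)), (132, np.int64(7)), (134, np.int64(7)), (136, np.int64(71)), (138, np.int64(7
[... 892 characters left out ...]
138, np.int64(80)), (140, np.int64(8)), (142, np.int64(6)), (144, np.int64(5)), (146, np.int64(4)), (148, np.int64(14))]
side min width angle 44.0 35.740146902391665 38.2382108056924 -81.21496961735325
lug 1 80 [ 88.05117759  91.04868785  94.1309613   98.64405686 101.04291864
 102.02330154 102.7529132  103.4563422 ]
lug -1 10 [ 88.32918481  88.4884723   89.5547952   96.86411157  99.9635818
 101.62206276 101.73276172 101.91270485 102.45140183 102.8557424 ]
fin 63 [ 71.33626537   0.44483584 108.22468838] [ 70.98726761   1.49912715 108.96858611] ((72.40648651123047, 0.07291221618652344), (23.24640655517578, 12.499884605407715), 2.9693424701690674)
tongue 49 [53.16009005 -0.33350548 92.37115383]
```

play_rows([
  {"slide":[-33,39,0],"turn":[0,0,0],"hand":60},
  {"slide":[-33,39,0],"turn":[0,0,0],"hand":60},
  {"slide":[-33,39,0],"turn":[0,0,0],"hand":60},
  {"slide":[-33,39,0],"turn":[0,0,0],"hand":60},
  {"slide":[-33,39,0],"turn":[0,0,0],"hand":60},
])

```text
clock: 0.72
eef_pos: [344.1, 392.3, 231.1]
tool_rot: [-3.142, 0.0, 1.236]
force: [-0.6, 0.4, 0.3]
width: 59.8
```

play_rows([
  {"slide":[-33,39,0],"turn":[0,0,0],"hand":60},
  {"slide":[-33,39,0],"turn":[0,0,0],"hand":60},
  {"slide":[-33,39,0],"turn":[0,0,0],"hand":60},
  {"slide":[-33,39,0],"turn":[0,0,0],"hand":60},
  {"slide":[-33,39,0],"turn":[0,0,0],"hand":60},
])

```text
clock: 1.35
eef_pos: [474.0, 172.6, 231.1]
tool_rot: [-3.141, 0.0, 1.236]
force: [0.9, 0.3, 0.0]
width: 60.6
```

play_rows([
  {"slide":[0,0,0],"turn":[0,0,-9.7],"hand":60},
  {"slide":[0,0,0],"turn":[0,0,-9.7],"hand":60},
  {"slide":[0,0,0],"turn":[0,0,-9.7],"hand":60},
  {"slide":[0,0,0],"turn":[0,0,-9.6],"hand":60},
  {"slide":[0,0,0],"turn":[0,0,0],"hand":60},
])

```text
clock: 1.98
eef_pos: [473.3, 173.9, 231.1]
tool_rot: [-3.141, -0.0, 1.909]
force: [0.3, -0.3, 0.4]
width: 59.9
```

play_rows([
  {"slide":[0.4,-0.7,30],"turn":[0,0,0],"hand":60},
  {"slide":[0,0,30],"turn":[0,0,0],"hand":60},
  {"slide":[0,0,15],"turn":[0,0,0],"hand":60},
  {"slide":[0,0,10],"turn":[0,0,0],"hand":60},
  {"slide":[0,0,0],"turn":[0,0,0],"hand":60},
])

```text
clock: 2.6
eef_pos: [472.6, 174.3, 146.1]
tool_rot: [-3.141, 0.0, 1.911]
force: [-0.4, -0.3, -0.3]
width: 60.0
```

```bash
python3 - <<'E'
from h import *
im,d=snap('top','top1');im2,d=snap('side','side1')
A=cv2.resize(im[170:270,150:270],None,fx=4,fy=4,interpolation=cv2.INTER_CUBIC)
B=cv2.resize(im2[195:320,240:340],None,fx=3.2,fy=3.2,interpolation=cv2.INTER_CUBIC)
cv2.imwrite('pics/v1.png',np.hstack([A,B[:400]]))
E
```

```text
(no output)
```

View pics/v1.png

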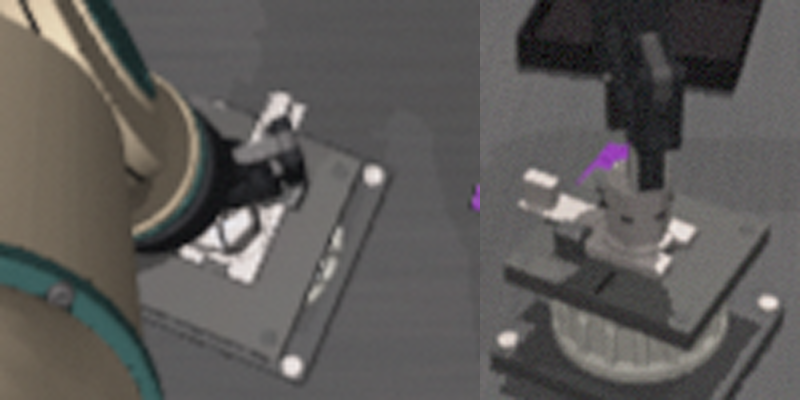

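The top view (v1 left) shows the gripper hiding the nut; the side view (right, at about (640,190)) shows the near finger in line with the nut, just above it. Descend and close.

play_rows([
  {"slide":[0,0,12],"turn":[0,0,0],"hand":60},
  {"slide":[0,0,12],"turn":[0,0,0],"hand":60},
  {"slide":[0,0,10],"turn":[0,0,0],"hand":60},
  {"slide":[0,0,0],"turn":[0,0,0],"hand":60},
])

```text
clock: 3.2
eef_pos: [471.9, 173.9, 111.2]
tool_rot: [-3.139, 0.0, 1.911]
force: [-0.2, -0.7, 0.2]
width: 60.3
```

play_rows([
  {"slide":[0,0,0],"turn":[0,0,0],"hand":42},
  {"slide":[0,0,0],"turn":[0,0,0],"hand":38},
  {"slide":[0,0,0],"turn":[0,0,0],"hand":36.5},
  {"slide":[0,0,0],"turn":[0,0,0],"hand":36},
])

```text
clock: 3.7
eef_pos: [473.1, 174.0, 112.7]
tool_rot: [3.141, 0.0, 1.911]
force: [0.4, -1.4, 2.4]
width: 35.9
```

play_rows([
  {"slide":[0,0,0],"turn":[0,0,0],"hand":30},
  {"slide":[0,0,0],"turn":[0,0,0],"hand":30},
  {"slide":[0,0,0],"turn":[0,0,0],"hand":30},
])

```text
clock: 4.08
eef_pos: [473.1, 174.0, 112.9]
tool_rot: [3.141, 0.0, 1.911]
force: [0.6, -2.8, 6.8]
width: 35.3
```

```bash
python3 - <<'E'
from h import *
s=read_state();print(s['force'],s['torque'],s['width'],s['eef_pos'],np.degrees(s['tool_rot']))
E
```

```text
[ 0.64701088 -2.7831249   6.77129948] [-0.37719964  0.06546011 -0.17149709] 35.28926066356981 [473.08933444 173.99320149 112.91988886] [1.79949158e+02 1.87207873e-02 1.09474572e+02]
```

play_rows([
  {"slide":[0,0,-0.25],"turn":[0,0,5],"hand":30},
  {"slide":[0,0,-0.25],"turn":[0,0,5],"hand":30},
  {"slide":[0,0,-0.25],"turn":[0,0,5],"hand":30},
])

```text
clock: 4.45
eef_pos: [473.1, 173.7, 113.7]
tool_rot: [3.141, 0.001, 1.648]
force: [-0.5, -2.3, 5.1]
width: 35.3
```

```bash
python3 - <<'E'
from h import *
s=read_state();print(s['force'],s['torque'],s['width'],s['eef_pos'],np.degrees(s['tool_rot']))
E
```

```text
[-0.54388025 -2.33015172  5.13898026] [-0.63809389  0.00808334  0.27776537] 35.32225232579634 [473.1418811  173.68825439 113.66686191] [1.79943009e+02 3.74464064e-02 9.44072942e+01]
```

play_rows([
  {"slide":[0,0,-0.4],"turn":[0,0,8],"hand":30},
  {"slide":[0,0,-0.4],"turn":[0,0,8],"hand":30},
  {"slide":[0,0,-0.4],"turn":[0,0,8],"hand":30},
  {"slide":[0,0,-0.4],"turn":[0,0,8],"hand":30},
  {"slide":[0,0,-0.4],"turn":[0,0,8],"hand":30},
])

```text
clock: 5.08
eef_pos: [472.9, 172.8, 115.7]
tool_rot: [3.14, 0.001, 0.947]
force: [-0.4, -4.5, 6.2]
width: 35.0
```

play_rows([
  {"slide":[0,0,-0.4],"turn":[0,0,8],"hand":30},
  {"slide":[0,0,-0.4],"turn":[0,0,8],"hand":30},
  {"slide":[0,0,-0.4],"turn":[0,0,8],"hand":30},
  {"slide":[0,0,-0.4],"turn":[0,0,8],"hand":30},
  {"slide":[0,0,-0.4],"turn":[0,0,8],"hand":30},
])

```text
clock: 5.7
eef_pos: [472.1, 172.3, 117.7]
tool_rot: [3.14, 0.001, 0.249]
force: [-2.9, -5.7, 8.2]
width: 35.3
```

```bash
python3 - <<'E'
from h import *
s=read_state();print(s['force'],s['torque'],s['width'],s['eef_pos'],np.degrees(s['tool_rot']))
E
```

```text
[-2.87560766 -5.65565116  8.22361362] [-1.28454557  0.52820719  0.28853024] 35.333278949157325 [472.14796047 172.3174441  117.65960767] [1.79911753e+02 7.63073142e-02 1.42659889e+01]
```

play_rows([
  {"slide":[0,0,-0.4],"turn":[0,0,8],"hand":30},
  {"slide":[0,0,-0.4],"turn":[0,0,8],"hand":30},
  {"slide":[0,0,-0.4],"turn":[0,0,8],"hand":30},
  {"slide":[0,0,-0.4],"turn":[0,0,8],"hand":30},
  {"slide":[0,0,-0.25],"turn":[0,0,5],"hand":30},
])

```text
clock: 6.32
eef_pos: [471.3, 172.4, 119.5]
tool_rot: [3.139, 0.001, -0.395]
force: [-5.7, -5.8, 11.3]
width: 35.5
```

play_rows([
  {"slide":[0,0,0],"turn":[0,0,0],"hand":30},
  {"slide":[0,0,0],"turn":[0,0,0],"hand":30},
])

```text
clock: 6.58
eef_pos: [471.3, 172.4, 119.5]
tool_rot: [3.14, 0.002, -0.394]
force: [-4.5, -4.8, 11.5]
width: 35.2
```

```bash
python3 - <<'E'
from h import *
s=read_state();print(s['force'],s['torque'],s['width'],s['eef_pos'],np.degrees(s['tool_rot']))
im,d=snap('top','top2');im2,d=snap('side','side2')
A=cv2.resize(im[170:270,150:270],None,fx=4,fy=4,interpolation=cv2.INTER_CUBIC)
B=cv2.resize(im2[195:320,240:340],None,fx=3.2,fy=3.2,interpolation=cv2.INTER_CUBIC)
cv2.imwrite('pics/v2.png',np.hstack([A,B[:400]]))
E
```

```text
[-4.48947794 -4.82088862 11.54121864] [-1.151045    0.90285929 -0.1935429 ] 35.22647902024586 [471.32253175 172.38414103 119.48583848] [ 1.79880463e+02  9.41375506e-02 -2.25722874e+01]
```

View pics/v2.png

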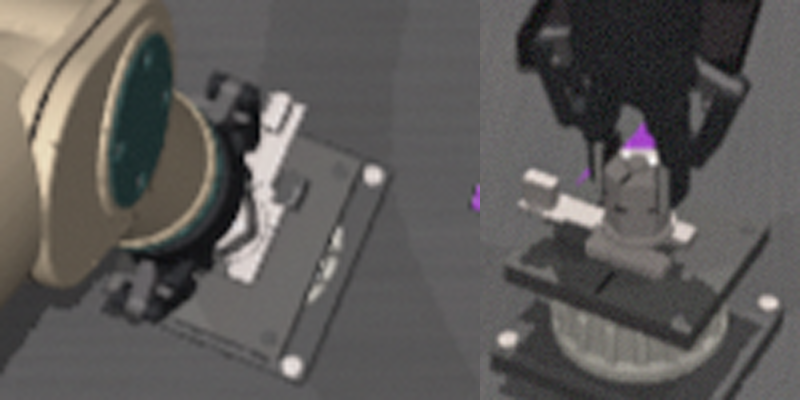

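play_rows([
  {"slide":[0,0,0],"turn":[0,0,0],"hand":42},
  {"slide":[0,0,0],"turn":[0,0,0],"hand":60},
  {"slide":[0,0,0],"turn":[0,0,0],"hand":60},
  {"slide":[0,0,-25],"turn":[0,0,0],"hand":60},
  {"slide":[0,0,-55],"turn":[0,0,0],"hand":60},
])

```text
clock: 7.3
eef_pos: [471.2, 174.2, 198.1]
tool_rot: [3.138, 0.003, -0.392]
force: [1.6, 1.6, 0.1]
width: 60.1
```

play_rows([
  {"slide":[0,-62,0],"turn":[0,0,0],"hand":60},
  {"slide":[0,-62,0],"turn":[0,0,0],"hand":60},
  {"slide":[0,-62,0],"turn":[0,0,0],"hand":60},
  {"slide":[0,-62,0],"turn":[0,0,0],"hand":60},
])

```text
clock: 7.8
eef_pos: [567.8, 405.8, 198.7]
tool_rot: [-3.141, 0.0, -0.392]
force: [1.4, -0.5, 0.1]
width: 60.1
```

```bash
python3 - <<'E'
from h import *
s=read_state();print(s['force'],s['torque'],s['width'],s['eef_pos'],np.degrees(s['tool_rot']))
im,d=snap('top','top3');im2,d=snap('side','side3')
A=cv2.resize(im[170:270,150:270],None,fx=4,fy=4,interpolation=cv2.INTER_CUBIC)
B=cv2.resize(im2[195:320,240:340],None,fx=3.2,fy=3.2,interpolation=cv2.INTER_CUBIC)
cv2.imwrite('pics/v3.png',np.hstack([A,B[:400]]))
E
```

```text
[ 1.35913601 -0.53122042  0.08214043] [-0.00484842 -0.08587109 -0.02758929] 60.145116927667175 [567.75638296 405.80719747 198.74351687] [-1.79987954e+02  5.67813951e-03 -2.24334569e+01]
```

View pics/v3.png

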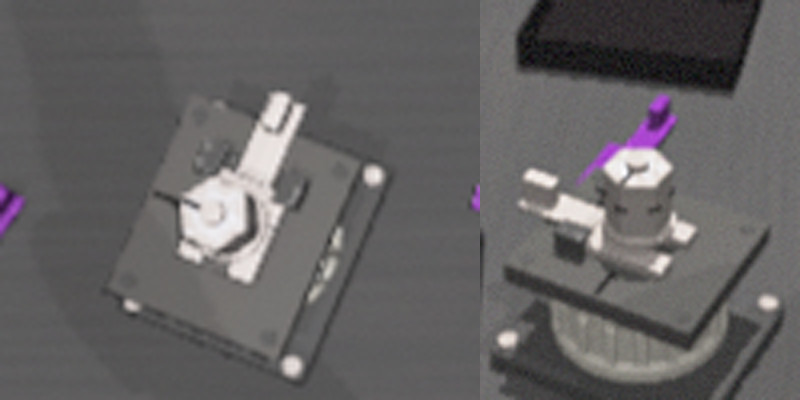

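```bash
python3 - <<'E'
from h import *
c=np.array([472.5,174.1]);th=np.radians(-22.7);ex=np.array([np.cos(th),np.sin(th)]);ey=np.array([-ex[1],ex[0]])
for n in('top','side'):
    a=np.load(f'pics/{n}3.npz');g=cv2.cvtColor(a['im'],cv2.COLOR_BGR2GRAY).astype(float)
    W=cloud(n,a['d'].astype(float)).reshape(-1,3);q=np.c_[(W[:,:2]-c)@ex,(W[:,:2]-c)@ey,W[:,2]]
    k=(np.hypot(q[:,0],q[:,1])<18)&(np.hypot(q[:,0],q[:,1])>9)&(q[:,2]>139)&(q[:,2]<149);print(n,'nut z',k.sum(),np.median(q[k,2]))
    # index and nut lines: intensity sampled on arcs in world
    for nm,z,rs in(('nut',144,(10,12,14,16)),('idx',85,(36,40,44,48))):
        out=[]
        for r in rs:
            y=np.arange(-25,25.1,.5) if nm=='idx' else np.arange(-9,9.1,.5)
            y=np.arange(-7,7.1,.5)
            P=[np.r_[c+ex*s+ey*r,z] for s in y];uv=np.array([pix(n,p) for p in P],np.float32)
            v=cv2.remap(g.astype(np.float32),uv[:,0].reshape(1,-1),uv[:,1].reshape(1,-1),cv2.INTER_LINEAR)[0]
            w=np.clip(np.median(v)-v-8,0,None);i=np.argmin(v);m=abs(y-y[i])<3.5
            out.append((r,round((w*y*m).sum()/max((w*m).sum(),1e-9),2),int(v.min()),int(np.median(v))))
        print(n,nm,out)
    for nm,k in(('fin',(q[:,0]>55)&(q[:,0]<90)&(abs(q[:,1])<16)&(q[:,2]>105)&(q[:,2]<114)),):
        print('fin',k.sum(),q[k].mean(0),cv2.minAreaRect(q[k][:,:2].astype(np.float32)))
E
```

```text
top nut z 153 144.7785563992252
top nut [(10, np.float64(-0.2), 119, 216), (12, np.float64(-0.24), 122, 216), (14, np.float64(0.0), 129, 209), (16, np.float64(-0.02), 111, 188)]
top idx [(36, np.float64(-1.88), 58, 99), (40, np.float64(-0.48), 62, 101), (44, np.float64(-0.25), 61, 103), (48, np.float64(-0.37), 74, 107)]
fin 40 [ 71.9273903   -0.97624248 109.74087144] ((71.9775161743164, -0.8531618118286133), (10.26015567779541, 21.669692993164062), 86.20597076416016)
side nut z 137 144.54233384251188
side nut [(10, np.float64(1.62), 147, 227), (12, np.float64(1.93), 150, 224), (14, np.float64(1.97), 134, 213), (16, np.float64(1.75), 126, 187)]
side idx [(36, np.float64(1.18), 62, 94), (40, np.float64(1.16), 66, 109), (44, np.float64(1.33), 64, 110), (48, np.float64(1.01), 68, 109)]
fin 57 [ 70.66343194   0.43640387 109.11925705] ((71.08908081054688, -0.871370792388916), (12.539254188537598, 21.759552001953125), 85.28970336914062)
```

play_rows([
  {"slide":[14.4,50.3,0],"turn":[0,0,0],"hand":40},
  {"slide":[14.4,50.3,0],"turn":[0,0,0],"hand":40},
  {"slide":[14.4,50.3,0],"turn":[0,0,0],"hand":40},
  {"slide":[14.4,50.3,0],"turn":[0,0,0],"hand":40},
  {"slide":[14.4,50.3,0],"turn":[0,0,0],"hand":40},
])

```text
clock: 8.52
eef_pos: [537.1, 141.7, 198.8]
tool_rot: [3.142, 0.0, -0.392]
force: [0.7, -0.2, 0.6]
width: 39.8
```

play_rows([
  {"slide":[0,0,0],"turn":[0,0,-10],"hand":40},
  {"slide":[0,0,0],"turn":[0,0,-10],"hand":40},
  {"slide":[0,0,0],"turn":[0,0,-10],"hand":40},
  {"slide":[0,0,0],"turn":[0,0,-10],"hand":40},
  {"slide":[0,0,0],"turn":[0,0,-10],"hand":40},
])

```text
clock: 9.15
eef_pos: [537.4, 143.2, 198.8]
tool_rot: [-3.141, 0.0, 0.486]
force: [-0.4, -0.5, -0.2]
width: 40.0
```

play_rows([
  {"slide":[0,0,0],"turn":[0,0,-10],"hand":40},
  {"slide":[0,0,0],"turn":[0,0,-10],"hand":40},
  {"slide":[0,0,0],"turn":[0,0,-10],"hand":40},
  {"slide":[0,0,0],"turn":[0,0,-9.7],"hand":40},
  {"slide":[0,0,0],"turn":[0,0,0],"hand":40},
])

```text
clock: 9.78
eef_pos: [537.5, 143.2, 198.8]
tool_rot: [-3.141, -0.0, 1.171]
force: [0.3, 0.1, -0.4]
width: 39.7
```

```bash
cat >> h.py <<'E'
def st():
    s=read_state();print('F',np.round(s['force'],2),'T',np.round(s['torque'],3),'w',round(s['width'],2),'p',np.round(s['eef_pos'],2),'rpy',np.round(np.degrees(s['tool_rot']),2),'t',s['clock']);return s
E
python3 -c "
from h import *
st()"
```

```text
F [ 0.31  0.14 -0.4 ] T [-0.033 -0.047  0.001] w 39.72 p [537.52 143.16 198.83] rpy [-1.7997e+02 -1.0000e-02  6.7110e+01] t 9.775
```

play_rows([
  {"slide":[2.6,-0.3,30],"turn":[0,0,-0.2],"hand":40},
  {"slide":[0,0,28],"turn":[0,0,0],"hand":40},
  {"slide":[0,0,15],"turn":[0,0,0],"hand":40},
  {"slide":[0,0,6],"turn":[0,0,0],"hand":40},
  {"slide":[0,0,0],"turn":[0,0,0],"hand":40},
])

```text
clock: 10.4
eef_pos: [538.8, 145.9, 120.1]
tool_rot: [3.141, -0.0, 1.176]
force: [-0.3, -0.1, 0.7]
width: 40.0
```

```bash
python3 - <<'E'
from h import *
st()
im2,d=snap('side','side4');im,d=snap('top','top4')
A=cv2.resize(im[150:250,150:270],None,fx=4,fy=4,interpolation=cv2.INTER_CUBIC)
B=cv2.resize(im2[195:320,220:320],None,fx=3.2,fy=3.2,interpolation=cv2.INTER_CUBIC)
cv2.imwrite('pics/v4.png',np.hstack([A,B[:400]]))
E
```

```text
F [-0.26 -0.15  0.65] T [-0.015 -0.014 -0.003] w 40.0 p [538.81 145.95 120.08] rpy [179.99  -0.    67.37] t 10.4
```

View pics/v4.png

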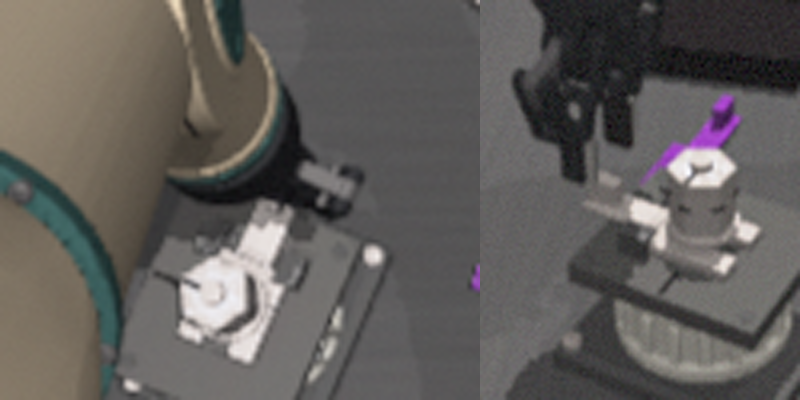

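play_rows([
  {"slide":[-0.4,0,10],"turn":[0,0,0],"hand":40},
  {"slide":[0,0,8],"turn":[0,0,0],"hand":40},
  {"slide":[0,0,5],"turn":[0,0,0],"hand":40},
  {"slide":[0,0,2],"turn":[0,0,0],"hand":40},
  {"slide":[0,0,0],"turn":[0,0,0],"hand":30},
])

```text
clock: 11.12
eef_pos: [538.4, 145.6, 94.7]
tool_rot: [-3.141, 0.0, 1.177]
force: [0.1, -0.4, -0.2]
width: 30.0
```

play_rows([
  {"slide":[0,0,0],"turn":[0,0,0],"hand":20},
  {"slide":[0,0,0],"turn":[0,0,0],"hand":16},
  {"slide":[0,0,0],"turn":[0,0,0],"hand":14},
  {"slide":[0,0,0],"turn":[0,0,0],"hand":13},
  {"slide":[0,0,0],"turn":[0,0,0],"hand":13},
])

```text
clock: 11.75
eef_pos: [538.5, 145.7, 94.9]
tool_rot: [3.142, -0.0, 1.177]
force: [-1.0, 0.6, -0.3]
width: 13.1
```

```bash
python3 -c "
from h import *
st()"
```

```text
F [-0.95  0.56 -0.29] T [-0.013 -0.004  0.04 ] w 13.12 p [538.46 145.65  94.93] rpy [180.    -0.    67.42] t 11.75
```

play_rows([
  {"slide":[0,0,0],"turn":[0,0,0],"hand":11.5},
  {"slide":[0,0,0],"turn":[0,0,0],"hand":10.5},
  {"slide":[0,0,0],"turn":[0,0,0],"hand":10},
])

```text
clock: 12.12
eef_pos: [538.4, 145.6, 94.9]
tool_rot: [-3.142, 0.0, 1.177]
force: [0.2, 0.2, 0.4]
width: 10.2
```

play_rows([
  {"slide":[0,0,0],"turn":[0,0,0],"hand":5},
  {"slide":[0,0,0],"turn":[0,0,0],"hand":5},
  {"slide":[0,0,0],"turn":[0,0,0],"hand":5},
])

```text
clock: 12.5
eef_pos: [538.4, 145.5, 94.9]
tool_rot: [-3.142, 0.0, 1.177]
force: [-0.6, -1.0, 2.0]
width: 8.3
```

```bash
python3 -c "
from h import *
st()"
```

```text
F [-0.57 -0.97  2.01] T [-0.199  0.094  0.078] w 8.26 p [538.43 145.49  94.94] rpy [-1.800e+02  1.000e-02  6.741e+01] t 12.5
```

play_rows([
  {"slide":[0,0,-0.5],"turn":[0,0,0],"hand":5},
  {"slide":[0,0,-0.5],"turn":[0,0,0],"hand":5},
  {"slide":[0,0,-0.5],"turn":[0,0,0],"hand":5},
  {"slide":[0,0,0],"turn":[0,0,0],"hand":5},
])

```text
clock: 13.0
eef_pos: [538.4, 145.7, 96.3]
tool_rot: [-3.141, -0.0, 1.177]
force: [0.2, -0.7, -2.5]
width: 8.3
```

```bash
python3 -c "
from h import *
st()"
```

```text
F [ 0.17 -0.74 -2.48] T [-0.092 -0.063  0.032] w 8.29 p [538.4  145.69  96.32] rpy [-179.99   -0.     67.42] t 13.0
```

play_rows([
  {"slide":[0,0,-0.5],"turn":[0,0,0],"hand":5},
  {"slide":[0,0,-0.5],"turn":[0,0,0],"hand":5},
  {"slide":[0,0,0],"turn":[0,0,0],"hand":5},
])

```text
clock: 13.38
eef_pos: [538.5, 145.6, 97.5]
tool_rot: [3.141, -0.0, 1.177]
force: [0.5, -0.3, -2.5]
width: 7.9
```

```bash
python3 -c "
from h import *
st()"
```

```text
F [ 0.54 -0.34 -2.48] T [-0.059 -0.037  0.01 ] w 7.87 p [538.5  145.62  97.46] rpy [ 1.7999e+02 -1.0000e-02  6.7420e+01] t 13.375
```

play_rows([
  {"slide":[0,0,-0.5],"turn":[0,0,0],"hand":5},
  {"slide":[0,0,-0.5],"turn":[0,0,0],"hand":5},
  {"slide":[0,0,0],"turn":[0,0,0],"hand":5},
])

```text
clock: 13.75
eef_pos: [538.5, 145.6, 98.5]
tool_rot: [3.142, -0.0, 1.177]
force: [-0.7, -0.6, -1.5]
width: 8.3
```

play_rows([
  {"slide":[0,0,-0.5],"turn":[0,0,0],"hand":5},
  {"slide":[0,0,0],"turn":[0,0,0],"hand":5},
])

```text
clock: 14.0
eef_pos: [538.5, 145.6, 98.9]
tool_rot: [3.142, -0.0, 1.177]
force: [0.2, 0.5, -2.2]
width: 8.1
```

```bash
python3 -c "
from h import *
st()"
```

```text
F [ 0.17  0.51 -2.2 ] T [-0.047 -0.037  0.006] w 8.12 p [538.45 145.63  98.95] rpy [180.    -0.    67.41] t 14.0
```

Lift so far 4.0 mm, no contact. Continue by half-millimetres.

play_rows([
  {"slide":[0,0,-0.5],"turn":[0,0,0],"hand":5},
  {"slide":[0,0,0],"turn":[0,0,0],"hand":5},
])

```text
clock: 14.25
eef_pos: [538.5, 145.6, 99.4]
tool_rot: [3.142, -0.0, 1.177]
force: [-0.3, 1.1, -1.3]
width: 8.3
```

```bash
python3 -c "
from h import *
st()"
```

```text
F [-0.31  1.06 -1.28] T [-0.069 -0.081 -0.007] w 8.29 p [538.46 145.64  99.42] rpy [180.    -0.    67.42] t 14.25
```

play_rows([
  {"slide":[0,0,-0.5],"turn":[0,0,0],"hand":5},
  {"slide":[0,0,0],"turn":[0,0,0],"hand":5},
])

```text
clock: 14.5
eef_pos: [538.5, 145.6, 99.9]
tool_rot: [3.142, -0.0, 1.177]
force: [0.1, -0.3, -1.1]
width: 8.0
```

```bash
python3 -c "
from h import *
st()"
```

```text
F [ 0.14 -0.29 -1.05] T [ 0.014 -0.05  -0.002] w 8.0 p [538.47 145.61  99.94] rpy [180.    -0.    67.42] t 14.5
```

play_rows([
  {"slide":[0,0,-0.3],"turn":[0,0,0],"hand":5},
  {"slide":[0,0,0],"turn":[0,0,0],"hand":5},
])

```text
clock: 14.75
eef_pos: [538.5, 145.7, 100.2]
tool_rot: [3.142, -0.0, 1.177]
force: [0.5, 0.1, -2.3]
width: 8.7
```

```bash
python3 -c "
from h import *
st()"
```

```text
F [ 0.51  0.1  -2.32] T [-0.071 -0.051  0.009] w 8.7 p [538.46 145.66 100.24] rpy [180.    -0.    67.42] t 14.75
```

play_rows([
  {"slide":[0,0,-0.3],"turn":[0,0,0],"hand":5},
  {"slide":[0,0,0],"turn":[0,0,0],"hand":5},
])

```text
clock: 15.0
eef_pos: [538.4, 145.6, 100.5]
tool_rot: [-3.142, -0.0, 1.177]
force: [0.1, -0.8, -2.5]
width: 8.3
```

```bash
python3 -c "
from h import *
st()"
```

```text
F [ 0.05 -0.8  -2.46] T [-0.056 -0.08   0.014] w 8.26 p [538.42 145.63 100.51] rpy [-180.     -0.     67.42] t 15.0
```

play_rows([
  {"slide":[0,0,-0.3],"turn":[0,0,0],"hand":5},
  {"slide":[0,0,0],"turn":[0,0,0],"hand":5},
])

```text
clock: 15.25
eef_pos: [538.5, 145.6, 100.8]
tool_rot: [3.142, -0.0, 1.177]
force: [0.3, -0.4, -1.5]
width: 8.3
```

```bash
python3 -c "
from h import *
st()"
```

```text
F [ 0.33 -0.37 -1.53] T [-0.067  0.001 -0.008] w 8.3 p [538.46 145.61 100.81] rpy [180.    -0.    67.41] t 15.25
```

play_rows([
  {"slide":[0,0,-0.3],"turn":[0,0,0],"hand":5},
  {"slide":[0,0,0],"turn":[0,0,0],"hand":5},
])

```text
clock: 15.5
eef_pos: [538.4, 145.6, 101.0]
tool_rot: [-3.142, 0.0, 1.177]
force: [0.6, -0.0, -3.2]
width: 8.4
```

```bash
python3 -c "
from h import *
st()"
```

```text
F [ 0.61 -0.   -3.19] T [-0.075 -0.174 -0.022] w 8.4 p [538.43 145.65 100.97] rpy [-180.      0.     67.42] t 15.5
```

play_rows([
  {"slide":[0,0,-0.3],"turn":[0,0,0],"hand":5},
  {"slide":[0,0,0],"turn":[0,0,0],"hand":5},
])

```text
clock: 15.75
eef_pos: [538.4, 145.6, 101.2]
tool_rot: [-3.141, 0.0, 1.177]
force: [-1.0, 0.1, -5.9]
width: 8.2
```

```bash
python3 -c "
from h import *
st()"
```

```text
F [-0.98  0.14 -5.91] T [-0.036 -0.36   0.003] w 8.17 p [538.35 145.65 101.19] rpy [-1.7999e+02  1.0000e-02  6.7420e+01] t 15.75
```

play_rows([
  {"slide":[0,0,0.6],"turn":[0,0,0],"hand":5},
  {"slide":[0,0,0.55],"turn":[0,0,0],"hand":5},
  {"slide":[0,0,0],"turn":[0,0,0],"hand":5},
])

```text
clock: 16.12
eef_pos: [538.5, 145.6, 100.4]
tool_rot: [3.142, -0.0, 1.177]
force: [0.1, 0.2, -2.0]
width: 8.1
```

```bash
python3 -c "
from h import *
st()"
```

```text
F [ 0.09  0.19 -2.05] T [-0.048 -0.068  0.028] w 8.06 p [538.47 145.59 100.38] rpy [ 1.800e+02 -1.000e-02  6.741e+01] t 16.125
```

play_rows([
  {"slide":[0,1,0],"turn":[0,0,0],"hand":5},
  {"slide":[0,1.5,0],"turn":[0,0,0],"hand":5},
  {"slide":[0,1.5,0],"turn":[0,0,0],"hand":5},
])

```text
clock: 16.5
eef_pos: [542.3, 144.0, 100.3]
tool_rot: [3.142, -0.0, 1.177]
force: [0.5, 0.8, -1.3]
width: 8.2
```

```bash
python3 -c "
from h import *
st()"
```

```text
F [ 0.49  0.76 -1.34] T [-0.015 -0.062 -0.063] w 8.24 p [542.29 144.01 100.27] rpy [180.    -0.    67.41] t 16.5
```

play_rows([
  {"slide":[0,1.5,0],"turn":[0,0,0],"hand":5},
  {"slide":[0,1.5,0],"turn":[0,0,0],"hand":5},
  {"slide":[0,1.5,0],"turn":[0,0,0],"hand":5},
])

```text
clock: 16.88
eef_pos: [546.4, 142.3, 100.2]
tool_rot: [-3.142, 0.0, 1.177]
force: [-0.5, -0.2, -2.2]
width: 8.3
```

```bash
python3 -c "
from h import *
st()"
```

```text
F [-0.51 -0.17 -2.2 ] T [-0.013 -0.112  0.027] w 8.34 p [546.36 142.31 100.21] rpy [-180.      0.     67.41] t 16.875
```

play_rows([
  {"slide":[0,2,0],"turn":[0,0,0],"hand":5},
  {"slide":[0,2,0],"turn":[0,0,0],"hand":5},
  {"slide":[0,2,0],"turn":[0,0,0],"hand":5},
])

```text
clock: 17.25
eef_pos: [551.9, 140.0, 100.2]
tool_rot: [-3.142, 0.0, 1.177]
force: [0.4, 0.9, -1.4]
width: 8.2
```

```bash
python3 -c "
from h import *
st()"
```

```text
F [ 0.41  0.89 -1.36] T [-0.015 -0.062 -0.019] w 8.2 p [551.94 140.   100.24] rpy [-180.      0.     67.42] t 17.25
```

Through the sill freely. Continue at 3 mm per row.

play_rows([
  {"slide":[0,3,0],"turn":[0,0,0],"hand":5},
  {"slide":[0,3,0],"turn":[0,0,0],"hand":5},
  {"slide":[0,3,0],"turn":[0,0,0],"hand":5},
  {"slide":[0,3,0],"turn":[0,0,0],"hand":5},
])

```text
clock: 17.75
eef_pos: [563.1, 135.3, 100.2]
tool_rot: [-3.142, 0.0, 1.177]
force: [-0.2, 0.3, -1.8]
width: 8.2
```

```bash
python3 -c "
from h import *
st()"
```

```text
F [-0.15  0.35 -1.77] T [-0.011 -0.161 -0.039] w 8.18 p [563.09 135.35 100.24] rpy [-180.      0.     67.41] t 17.75
```

play_rows([
  {"slide":[0,3,0],"turn":[0,0,0],"hand":5},
  {"slide":[0,3,0],"turn":[0,0,0],"hand":5},
  {"slide":[0,3,0],"turn":[0,0,0],"hand":5},
  {"slide":[0,3,0],"turn":[0,0,0],"hand":5},
])

```text
clock: 18.25
eef_pos: [574.1, 130.7, 100.2]
tool_rot: [-3.141, 0.0, 1.177]
force: [0.0, -0.2, -1.2]
width: 7.9
```

```bash
python3 -c "
from h import *
st()"
```

```text
F [ 0.05 -0.2  -1.25] T [ 0.026 -0.084  0.028] w 7.91 p [574.13 130.74 100.21] rpy [-179.99    0.     67.41] t 18.25
```

play_rows([
  {"slide":[0,3.5,0],"turn":[0,0,0],"hand":5},
  {"slide":[0,3.5,0],"turn":[0,0,0],"hand":5},
  {"slide":[0,3.5,0],"turn":[0,0,0],"hand":5},
  {"slide":[0,3.5,0],"turn":[0,0,0],"hand":5},
])

```text
clock: 18.75
eef_pos: [587.1, 125.3, 100.2]
tool_rot: [-3.142, 0.0, 1.177]
force: [-0.2, 0.3, -1.4]
width: 8.1
```

```bash
python3 -c "
from h import *
st()"
```

```text
F [-0.18  0.25 -1.43] T [-0.074 -0.091 -0.006] w 8.14 p [587.13 125.33 100.23] rpy [-180.      0.     67.41] t 18.75
```

play_rows([
  {"slide":[0,3.5,0],"turn":[0,0,0],"hand":5},
  {"slide":[0,3.5,0],"turn":[0,0,0],"hand":5},
  {"slide":[0,3.5,0],"turn":[0,0,0],"hand":5},
  {"slide":[0,3.5,0],"turn":[0,0,0],"hand":5},
])

```text
clock: 19.25
eef_pos: [600.0, 120.0, 100.2]
tool_rot: [-3.142, -0.0, 1.177]
force: [-0.5, 0.9, -1.0]
width: 8.6
```

```bash
python3 -c "
from h import *
st()"
```

```text
F [-0.55  0.9  -1.03] T [-0.092 -0.1   -0.018] w 8.63 p [600.04 120.   100.22] rpy [-180.     -0.     67.42] t 19.25
```

play_rows([
  {"slide":[0,4,0],"turn":[0,0,0],"hand":5},
  {"slide":[0,4,0],"turn":[0,0,0],"hand":5},
  {"slide":[0,4,0],"turn":[0,0,0],"hand":5},
  {"slide":[0,4,0],"turn":[0,0,0],"hand":5},
  {"slide":[0,4,0],"turn":[0,0,0],"hand":5},
])

```text
clock: 19.88
eef_pos: [618.5, 112.3, 100.2]
tool_rot: [-3.141, 0.0, 1.177]
force: [-0.6, -0.6, -1.7]
width: 8.2
```

```bash
python3 - <<'E'
from h import *
st()
im,d=snap('top','top5');im2,d2=snap('side','side5')
A=cv2.resize(im[140:240,150:270],None,fx=4,fy=4,interpolation=cv2.INTER_CUBIC)
B=cv2.resize(im2[195:320,220:320],None,fx=3.2,fy=3.2,interpolation=cv2.INTER_CUBIC)
cv2.imwrite('pics/v5.png',np.hstack([A,B[:400]]))
E
```

```text
F [-0.59 -0.61 -1.74] T [-0.056 -0.077 -0.012] w 8.23 p [618.51 112.29 100.22] rpy [-179.99    0.     67.41] t 19.875
```

View pics/v5.png

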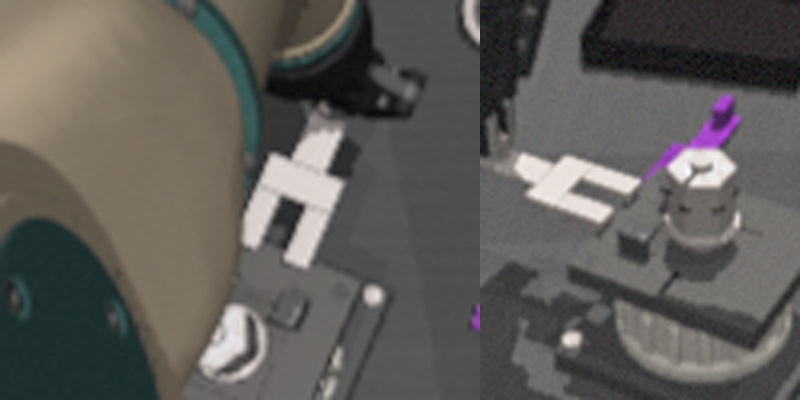

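play_rows([
  {"slide":[0,5,-10],"turn":[0,0,0],"hand":5},
  {"slide":[0,0,-25],"turn":[0,0,0],"hand":5},
  {"slide":[0,0,-20],"turn":[0,0,-5.2],"hand":5},
  {"slide":[0,0,-5],"turn":[0,0,-5.2],"hand":5},
  {"slide":[0,0,0],"turn":[0,0,-5.2],"hand":5},
])

```text
clock: 20.6
eef_pos: [623.8, 110.5, 161.9]
tool_rot: [3.139, -0.001, 1.452]
force: [0.1, 0.3, -1.3]
width: 8.2
```

play_rows([
  {"slide":[-15,-2,0],"turn":[0,0,0],"hand":5},
  {"slide":[-30,-3,0],"turn":[0,0,0],"hand":5},
  {"slide":[-40,-3,0],"turn":[0,0,0],"hand":5},
  {"slide":[-40,-3,0],"turn":[0,0,0],"hand":5},
  {"slide":[-40,-3,0],"turn":[0,0,0],"hand":5},
])

```text
clock: 21.22
eef_pos: [588.2, -54.3, 160.6]
tool_rot: [3.142, 0.001, 1.446]
force: [-0.1, 0.8, -1.5]
width: 8.3
```

play_rows([
  {"slide":[-40,-4,0],"turn":[0,0,0],"hand":5},
  {"slide":[-40,-4,0],"turn":[0,0,0],"hand":5},
  {"slide":[-35,-3,0],"turn":[0,0,0],"hand":5},
  {"slide":[-30,-2,0],"turn":[0,0,0],"hand":5},
  {"slide":[-20,0,0],"turn":[0,0,0],"hand":5},
])

```text
clock: 21.85
eef_pos: [554.7, -216.7, 160.5]
tool_rot: [-3.141, 0.001, 1.445]
force: [0.7, 0.7, -1.9]
width: 8.2
```

```bash
python3 -c "
from h import *
st()"
```

```text
F [ 0.73  0.74 -1.88] T [ 0.022 -0.13   0.059] w 8.19 p [ 554.68 -216.74  160.54] rpy [-1.7998e+02  7.0000e-02  8.2770e+01] t 21.85
```

play_rows([
  {"slide":[0,0,20],"turn":[0,0,0],"hand":5},
  {"slide":[0,0,30],"turn":[0,0,0],"hand":5},
  {"slide":[0,0,30],"turn":[0,0,0],"hand":5},
  {"slide":[0,0,15],"turn":[0,0,0],"hand":5},
  {"slide":[0,0,0],"turn":[0,0,0],"hand":5},
])

```text
clock: 22.48
eef_pos: [555.4, -213.6, 64.5]
tool_rot: [-3.14, -0.0, 1.449]
force: [0.3, -0.5, -2.3]
width: 8.4
```

```bash
python3 - <<'E'
from h import *
st()
im,d=snap('top','top6');im2,d2=snap('side','side6')
A=cv2.resize(im[150:270,310:420],None,fx=3.4,fy=3.4,interpolation=cv2.INTER_CUBIC)
B=cv2.resize(im2[120:240,230:350],None,fx=3.4,fy=3.4,interpolation=cv2.INTER_CUBIC)
cv2.imwrite('pics/v6.png',np.hstack([A,B]))
E
```

```text
F [ 0.31 -0.55 -2.31] T [ 0.016 -0.071 -0.001] w 8.44 p [ 555.43 -213.55   64.5 ] rpy [-1.7989e+02 -3.0000e-02  8.3000e+01] t 22.475
```

View pics/v6.png

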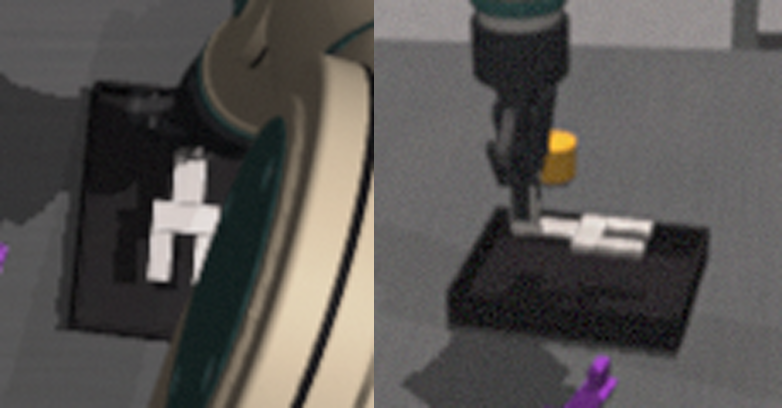

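play_rows([
  {"slide":[0,0,15],"turn":[0,0,0],"hand":5},
  {"slide":[0,0,15],"turn":[0,0,0],"hand":5},
  {"slide":[0,0,10],"turn":[0,0,0],"hand":5},
  {"slide":[0,0,5],"turn":[0,0,0],"hand":5},
  {"slide":[0,0,0],"turn":[0,0,0],"hand":5},
])

```text
clock: 23.2
eef_pos: [555.7, -213.7, 19.7]
tool_rot: [-3.141, -0.0, 1.449]
force: [-0.0, -0.4, -2.5]
width: 8.4
```

play_rows([
  {"slide":[0,0,1],"turn":[0,0,0],"hand":5},
  {"slide":[0,0,1],"turn":[0,0,0],"hand":5},
  {"slide":[0,0,0],"turn":[0,0,0],"hand":5},
])

```text
clock: 23.58
eef_pos: [556.1, -213.8, 18.4]
tool_rot: [3.141, 0.0, 1.449]
force: [-0.2, -0.1, -1.2]
width: 8.2
```

```bash
python3 -c "
from h import *
st()"
```

```text
F [-0.16 -0.15 -1.23] T [-0.034 -0.082  0.019] w 8.15 p [ 556.09 -213.8    18.42] rpy [179.98   0.    83.02] t 23.575
```

play_rows([
  {"slide":[0,0,0.7],"turn":[0,0,0],"hand":5},
  {"slide":[0,0,0.7],"turn":[0,0,0],"hand":5},
  {"slide":[0,0,0],"turn":[0,0,0],"hand":5},
])

```text
clock: 23.95
eef_pos: [555.9, -213.8, 16.8]
tool_rot: [-3.141, -0.0, 1.449]
force: [0.2, 0.0, -1.7]
width: 8.3
```

```bash
python3 -c "
from h import *
st()"
```

```text
F [ 0.25  0.04 -1.74] T [-0.056 -0.055  0.021] w 8.33 p [ 555.91 -213.75   16.79] rpy [-179.99   -0.     83.01] t 23.95
```

play_rows([
  {"slide":[0,0,0.5],"turn":[0,0,0],"hand":5},
  {"slide":[0,0,0.5],"turn":[0,0,0],"hand":5},
  {"slide":[0,0,0],"turn":[0,0,0],"hand":5},
])

```text
clock: 24.32
eef_pos: [556.0, -213.8, 15.8]
tool_rot: [3.142, -0.0, 1.449]
force: [0.1, -0.7, -1.3]
width: 8.7
```

```bash
python3 -c "
from h import *
st()"
```

```text
F [ 0.08 -0.73 -1.32] T [-0.025 -0.096 -0.015] w 8.73 p [ 556.02 -213.79   15.83] rpy [180.    -0.    83.02] t 24.325
```

play_rows([
  {"slide":[0,0,0.4],"turn":[0,0,0],"hand":5},
  {"slide":[0,0,0],"turn":[0,0,0],"hand":5},
])

```text
clock: 24.58
eef_pos: [556.0, -213.8, 15.6]
tool_rot: [3.142, 0.0, 1.449]
force: [-0.6, -0.3, 0.1]
width: 8.3
```

```bash
python3 -c "
from h import *
st()"
```

```text
F [-0.57 -0.3   0.14] T [ 0.051  0.031 -0.011] w 8.26 p [ 556.02 -213.8    15.61] rpy [180.     0.    83.02] t 24.575
```

play_rows([
  {"slide":[0,0,0.4],"turn":[0,0,0],"hand":5},
  {"slide":[0,0,0],"turn":[0,0,0],"hand":5},
])

```text
clock: 24.82
eef_pos: [556.0, -213.8, 15.6]
tool_rot: [3.141, -0.0, 1.449]
force: [-1.0, 0.6, 4.7]
width: 8.2
```

```bash
python3 -c "
from h import *
st()"
```

```text
F [-1.01  0.55  4.74] T [ 0.134  0.254 -0.002] w 8.16 p [ 556.04 -213.79   15.59] rpy [179.99  -0.    83.02] t 24.825
```

play_rows([
  {"slide":[0,0,-0.3],"turn":[0,0,0],"hand":5},
  {"slide":[0,0,0],"turn":[0,0,0],"hand":12},
  {"slide":[0,0,0],"turn":[0,0,0],"hand":20},
  {"slide":[0,0,0],"turn":[0,0,0],"hand":30},
  {"slide":[0,0,0],"turn":[0,0,0],"hand":30},
])

```text
clock: 25.45
eef_pos: [556.0, -213.7, 15.2]
tool_rot: [-3.141, -0.0, 1.449]
force: [0.4, 0.8, -0.8]
width: 30.0
```

play_rows([
  {"slide":[0,0,-10],"turn":[0,0,0],"hand":30},
  {"slide":[0,0,-20],"turn":[0,0,0],"hand":30},
  {"slide":[0,0,-50],"turn":[0,0,0],"hand":30},
  {"slide":[0,0,-55],"turn":[0,0,0],"hand":30},
  {"slide":[0,0,-55],"turn":[0,0,0],"hand":30},
])

```text
clock: 26.08
eef_pos: [556.0, -213.8, 208.8]
tool_rot: [3.14, 0.0, 1.449]
force: [-0.5, 0.5, -0.2]
width: 30.1
```

play_rows([
  {"slide":[-60,0,0],"turn":[0,0,0],"hand":30},
  {"slide":[-60,0,0],"turn":[0,0,0],"hand":30},
  {"slide":[-60,0,0],"turn":[0,0,0],"hand":30},
  {"slide":[-60,0,0],"turn":[0,0,0],"hand":30},
  {"slide":[0,0,0],"turn":[0,0,0],"hand":30},
])

```text
clock: 26.7
eef_pos: [522.8, -459.4, 206.8]
tool_rot: [-3.141, 0.006, 1.44]
force: [-0.6, 0.4, -0.5]
width: 30.0
```

```bash
python3 - <<'E'
from h import *
st()
im,d=snap('top','top7');im2,d2=snap('side','side7')
cv2.imwrite('pics/v7.png',im2)
A=cv2.resize(im[150:270,150:420],None,fx=2.9,fy=2.9,interpolation=cv2.INTER_CUBIC)
cv2.imwrite('pics/v7t.png',A)
for n,dd in(('top',d),('side',d2)):
    W=cloud(n,dd.astype(float)).reshape(-1,3);I={'top':im,'side':im2}[n].reshape(-1,3)
    k=(I.min(1)>140)&(abs(W[:,0]-511)<90)&(abs(W[:,1]+211)<70)&(W[:,2]<40);p=W[k]
    A=np.c_[p[:,:2]-p[:,:2].mean(0),np.ones(len(p))];lo=p[:,2]<19
    f=np.linalg.lstsq(A[lo],p[lo,2],rcond=None)[0];print(n,len(p),f,cv2.minAreaRect(p[:,:2].astype(np.float32)))
E
```

```text
F [-0.6   0.4  -0.51] T [0.033 0.073 0.044] w 30.04 p [ 522.77 -459.43  206.82] rpy [-179.98    0.34   82.49] t 26.7
top 164 [-3.35803132e-03  3.04452445e-02  1.26419113e+01] ((513.796875, -209.41537475585938), (42.58935546875, 111.35355377197266), 82.2252426147461)
side 22 [-0.05463074  0.60274339  9.08702185] ((556.142333984375, -211.49188232421875), (15.651068687438965, 20.942167282104492), 25.758419036865234)
```

View pics/v7.png

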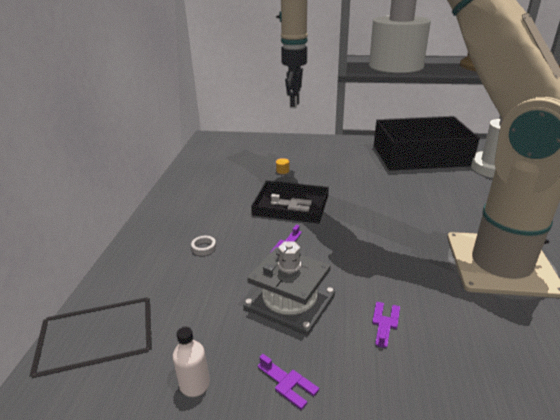

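View pics/v7t.png

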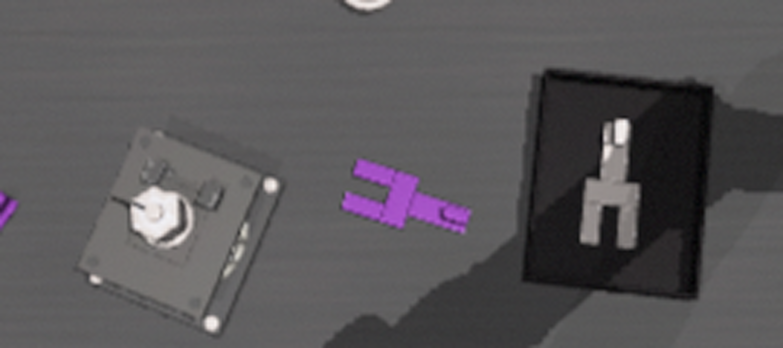

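The side view shows the washer in the black tray at about (292,202). In the enlarged top view it lies at (612,190), with its plate at about 12 mm, which is flat on the floor. The nut line at (140,208) points along the index line, and the other things have not moved.

```bash
python3 - <<'E'
from h import *
print(finish_job())
E
```

```text
the job is handed in; nothing more can be done
None
```

The job is done and handed in at about 27 s of robot time; no verdict was given.

- **Nut:** I gripped it on its flats and turned it about 132° clockwise, rising with it, until its line pointed along the index line. After release, the cameras put the lines within about 1° of each other and the nut top at about 144.6 mm; the expected height is 144.0 mm.
- **Washer:** I lifted it by the fin in small steps and felt the roof at about 6.1 mm, pressing it with about 4 N beyond the washer's weight. I backed off to mid-gap and drew it out 87 mm with no contact felt.
- **Tray:** I lowered the washer until it touched the floor, about 5 N, and then let go. The last top view shows it flat, its plate top at about 12.6 mm, near the middle of the tray. The arm was clear and everything else was where it started.

**Checks that disagreed:** The two cameras differed by 1 to 2 mm on absolute line positions, within calibration. The side camera's depth caught too few washer pixels in the tray (22) for a usable plane fit, so flatness rests on the top view and on the touch.

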